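Fold down the ratchet prop

TASK

The sewing-machine head is off its ratchet prop, so fold the prop away: with a fingertip press the thumb pad of the pawl down until its nose is well clear of the teeth (it stays there by itself), then push the prop's arm down past the teeth until it lies level on its rest. Do not force the arm while the pawl is still engaged, do not lift the arm, leave the pawl released, and leave the bottle, jar and screwdriver beside the prop where they are.

Things in the scene. Friction and masses are not known exactly. Their poses are not given: they have to be found in the camera images.
- prop: Fixed base of the ratchet prop: grey plate 310 x 90 x 10 mm bolted to the bench, x from -130 to +180 mm. Origin on the bench under the arm's hinge; x runs from the pawl end to the arm's free end, z up; both hinge axes lie along y. Lugs within 25 mm of y = 0: arm's at x = 0, 91 mm high; pawl's at x = -65, 112 mm high. Rest block at x = 115, 68 mm high.
- strut_pivot (a point): The hinge axis of the prop's arm, between its lugs, 75 mm above the bench over the prop's origin.
- strut_pad (a point): Centre of the top face of the black rubber pad (40 along the arm x 44 mm) at the free end of the steel arm: push here. It lies 163 mm along the arm from the hinge and 20 mm above the arm's centre line, and swings in the prop's xz plane. z: square out of the pad; x: along the arm, outward. The arm is 18 wide, 14 mm thick; its toothed wheel at the hinge has 45 mm radius.
- strut (a joint): Arm angle, rad. Start -0.05 to 0.05, where it slopes up about 46 degrees; grows as the arm goes down; 0.8 = level on its rest, the stop (slope above level = 0.8 - value). With the pawl engaged a tooth stops it at about 0.1. Stiff hinge: the arm stays where it is left; about 3 to 6 N square to the pad moves it.
- pawl_pad (a point): Centre of the top face of the pawl's flat steel thumb pad (28 along x, 30 mm across), 50 mm behind the pawl's pivot. Engaged it is 117 mm above the bench, at x = -115, y = 0 mm in the prop's frame. Pressed fully it goes down about 17 mm. Only the base plate is under it.
- pawl (a joint): Pawl angle, rad: 0 engaged, its hooked nose between two teeth on top of the wheel; grows as the thumb pad is pressed, which raises the nose; 0.35 is the stop. From 0.15 the nose is out of the teeth, from 0.2 well clear. Stiff pivot, no spring: it stays where it is left. About 3 N on the pad moves it.
- oil_bottle: Bystander: closed amber oil bottle, 44 mm across, 115 mm tall, standing loose beside the prop; origin at the centre of its underside.
- screw_jar: Bystander: lidded glass jar, 54 mm across, 60 mm tall, standing loose beside the prop; origin at the centre of its underside.
- screwdriver: Bystander: screwdriver with a wooden handle, 170 mm long, lying loose beside the prop; it lies along its own x.

How it is judged (in metres and radians):
On the way, in this order (a step that is already met when the one before it is completed fails the run):
1. the pawl is pressed well clear of the teeth while the arm is still up (value of joint pawl above 0.18 rad and value of joint strut below 0.2 rad), for 0.2 s.
2. the arm is pushed down level on its rest (value of joint strut above 0.74 rad), for 0.2 s.
At the end, for the whole second after the job is handed in: The arm is at rest, level on its rest block to within 0.06 rad (joint strut above 0.74); the pawl is still released (joint pawl above 0.15); the bottle and the jar are within 30 mm and the screwdriver within 40 mm of where they stood (value of joint strut above 0.74 rad and value of joint pawl above 0.15 rad and velocity of joint strut between -0.05 and 0.05 rad/s and distance of each of oil_bottle, screw_jar from where it was at the start of the episode below 0.03 m and distance of screwdriver from where it was at the start of the episode below 0.04 m); the robot touches nothing.
It fails at once if the arm is forced past a tooth while the pawl is engaged (value of joint strut above 0.2 rad and value of joint pawl below 0.1 rad).
It fails at once if the arm is pushed hard against the engaged pawl (over 40 N) (value of joint pawl below 0.1 rad and contact force between the fingers and strut above 40 N).
It fails at once if the arm is lifted (value of joint strut below -0.13 rad).
It fails at once if the bottle or the jar is moved, lifted or tipped over (distance of any of oil_bottle, screw_jar from where it was at the start of the episode above 0.03 m or angle between any of oil_bottle, screw_jar's own z axis and vertical above 0.5 rad).
It fails at once if the screwdriver is moved or lifted (distance of screwdriver from where it was at the start of the episode above 0.04 m).
It also fails if it takes over 45 s, if anything falls off the work surface, if the arm or the gripper's body presses on something with over 40 N, if the wrist force passes 120 N, or if a joint passes its speed limit or range.

ROBOT

A 6-joint arm with a two-finger parallel gripper is mounted at the origin on the work surface. World frame = base frame: x ahead of the robot, y to its left, z up, the work surface at z = 0. Lengths are in mm, angles in rad, forces in N, time in s.
With the tool pointing down it reaches from about 275 to 750 mm from the base axis. Payload 10.2 kg.
Tool frame: the origin (TCP) lies on the centre line of the jaws, within the pads' length; the fingertips stand 22 mm ahead of it and the grasp point (between the pads) lies 3 mm ahead of it (arm.nose_length is the distance from the TCP to the fingertips, in mm); y points along the fingers, z is the direction in which the jaws open and shut, and the axes are right-handed (so a half turn about y gives the same grasp; the last joint's range is limited). The gripper opens to 88 mm and grips with 3 to 60 N. Pads are 18 mm wide; open, the fingers measure 123 mm over their backs; the gripper's body (75 mm by 187 mm) begins 45 mm behind the grasp point.
Start: joints at [1.12, 0.313, 1.498, -0, 1.331, -0.223], TCP at [118.576, 511.44, 260.72] pointing down, gripper open.
Joint ranges: [-2.94, 2.94], [-0.97, 2.17], [0.19, 2.56], [-1.23, 4.37], [0.02, 3.11], [-2.88, 2.88]. Speed limits (rad/s): [2.39, 2.39, 3.01, 3.14, 3.14, 3.14].

INTERFACE

Orientations are given as a unit quaternion [w, x, y, z].
In Python, from cell import arm, capture, ticket gives the robot as it stands.
- The arm moves only by the tool play_rows, never from a script. Its argument "rows" is a list of rows, each an object of numbers: "tx", "ty", "tz": the shift along the tool's x, y, z in m; "rx", "ry", "rz": the turn, a rotation vector about the tool's x, y, z in rad; "claw": the finger opening in m, from 0 to 0.0881. A call has 1 to 10 rows; each row is the pose to reach, as a shift and turn from the pose commanded when the call began, along the tool's axes at that moment; what a row does not reach only later rows make up. A row lasts 1/12 s, in which the tool goes at most 41.7 mm and 7.16 degrees, less where a joint would pass 70% of its speed; a pose out of reach is approached as far as the arm can. A call with a gripper value outside its range is refused whole. The fingers move at their own pace and stop on an object; the grip force is fixed at half the most. Time passes only in rows, so rows that repeat a pose let the fingers close. It gives the time, the measured TCP pose, the force and the opening at its end, in the units of the state.
- arm.read_state(): the state, without advancing time (a new reading comes with each control period).
- capture(name): name is "scene" or "side" or "wrist"; returns a dict with "color" (480x640x3 uint8, blue, green, red), "vertical_fov" (degrees; the focal length in pixels is half the picture's height over the tangent of half this angle, whatever the lens; pixels are square), "cx", "cy" (the principal point, pixels), "dist" ([k1, k2, p1, p2, k3] as OpenCV has them; the pictures are not rectified), "position" and "attitude" of the camera in the world; the wrist camera has in their place "tool_from_camera" (4x4, takes a point from camera to tool coordinates, whose origin is the TCP and whose axes are the tool frame's). Camera axes: x right, y down, z forward; pixel columns grow to the right and rows downward; lengths in mm; the calibration is good to about 2 mm. A picture is of the moment at which its call begins: read the wrist's pose just before it. There is no depth.
- ticket.hand_in(): hands the job in, once; it reports no verdict.
The state is a dict: "t": time; "joint_positions": joint angles; "dq": joint speeds; "joint_efforts": joint torques, N m; "tcp_pos": TCP position; "eef_rot": TCP orientation; "contact_force": force on the tool from outside, world axes, zero at the start; "torque": the same for the moment, N m; "grip_width": opening from 0.0 (shut) to 1.0 (fully open).
Only numpy, scipy, OpenCV 4.12 (cv2) and the standard library are available. Lean on these libraries where they do the work, as an engineer would, in place of code of your own. Each camera call takes 0.05 s, during which the arm holds its last target. There are 200 camera calls.

## Working session

There is one attempt and no reset: what is moved stays moved. The work goes in short steps, Python scripts to look and compute and a tool call to move; the robot and the scene stay as the last step left them, time stands still between calls to the robot, and variables do not carry over. Pictures are saved under pics/ and viewed, about 8 in all and at most 12, crops included, and the job is handed in when it is done.

Besides the shell and the picture viewer there is one more tool, called after "Request:" as name(argument=value, ...), one argument or row to a line, values as JSON. play_rows: Moves the arm, as the interface text tells. Its arguments: {"type":"object","properties":{"rows":{"type":"array","items":{"type":"object","properties":{"tx":{"type":"number"},"ty":{"type":"number"},"tz":{"type":"number"},"rx":{"type":"number"},"ry":{"type":"number"},"rz":{"type":"number"},"claw":{"type":"number"}}}}},"required":["rows"]}

```bash
mkdir -p pics
cat > h.py <<'E'
import numpy as np, cv2
from cell import arm, capture, ticket
from scipy.spatial.transform import Rotation as R
def rot(q): return R.from_quat([q[1],q[2],q[3],q[0]]).as_matrix()
def cam(c,st=None):
    f=240/np.tan(np.radians(c["vertical_fov"])/2)
    K=np.array([[f,0,c["cx"]],[0,f,c["cy"]],[0,0,1]])
    if "position" in c:
        a=np.array(c["attitude"],float)
        M=rot(a) if a.size==4 else a.reshape(3,3); p=np.array(c["position"])
    else:
        T=np.array(c["tool_from_camera"]); W=rot(st["eef_rot"])
        M=W@T[:3,:3]; p=W@T[:3,3]+np.array(st["tcp_pos"])
    return K,np.array(c["dist"],float),M,p
def ray(C,uv):
    K,d,M,p=C
    n=cv2.undistortPoints(np.array([[uv]],float),K,d)[0,0]
    v=M@np.array([n[0],n[1],1]); return p,v/np.linalg.norm(v)
def plane(C,uv,z):
    p,v=ray(C,uv); return p+v*(z-p[2])/v[2]
def tri(rays):
    A=sum(np.eye(3)-np.outer(v,v) for p,v in rays); b=sum((np.eye(3)-np.outer(v,v))@p for p,v in rays)
    return np.linalg.solve(A,b)
def proj(C,X):
    K,d,M,p=C
    return cv2.projectPoints((np.atleast_2d(X)-p)@M,np.zeros(3),np.zeros(3),K,d)[0][:,0]
E
python3 - <<'E'
from h import *
import pickle
st=arm.read_state(); print(st)
P={}
for n in("scene","side","wrist"):
    c=capture(n); cv2.imwrite(f"pics/{n}0.png",c["color"]); C=cam(c,st); P[n]=C
    print(n,C[3].round(),C[2].round(2).tolist(),C[0][0,0])
pickle.dump(P,open("P.pkl","wb"))
E
```

```text
{'t': 0.0, 'joint_positions': array([ 1.11962076e+00,  3.13419959e-01,  1.49843310e+00,  5.95754246e-06,
        1.33098975e+00, -2.23406204e-01]), 'dq': array([ 0.00067941, -0.00135755, -0.00232848,  0.00255204, -0.0004672 ,
       -0.00041199]), 'joint_efforts': array([ 3.49222675e-03, -4.02212548e+01, -2.52258772e+01,  6.95524807e-02,
        3.53393925e-02, -1.87523542e-04]), 'tcp_pos': array([118.46407059, 511.23655565, 260.17792117]), 'eef_rot': array([-0.70210964,  0.70294247, -0.08050335,  0.08020695]), 'contact_force': array([-0.01090399, -0.47636797, -0.84531539]), 'torque': array([ 0.01247718,  0.02543765, -0.01647591]), 'grip_width': 1.0023253860687775}
scene [ 997. -115.  624.] [[0.37, 0.68, -0.63], [0.93, -0.27, 0.26], [0.01, -0.68, -0.73]] 508.69790007231427
side [282. 718. 795.] [[-0.91, -0.3, 0.3], [-0.42, 0.61, -0.67], [0.02, -0.74, -0.68]] 594.2038100247224
wrist [ 45. 528. 382.] [[0.23, 0.93, 0.29], [0.97, -0.22, -0.07], [-0.0, 0.29, -0.96]] 382.0971045138438
```

View pics/scene0.png

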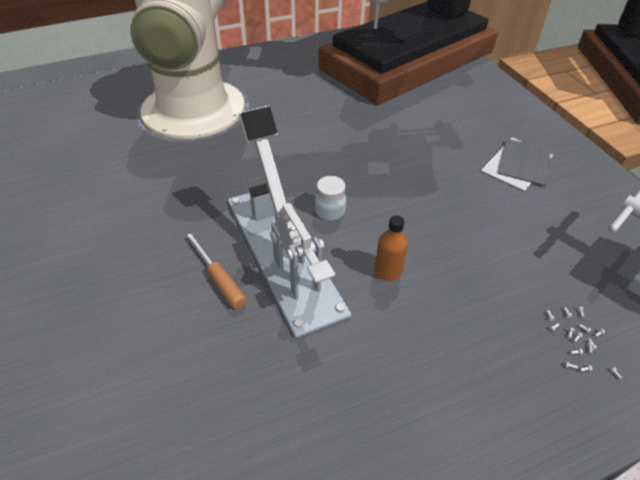

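View pics/side0.png

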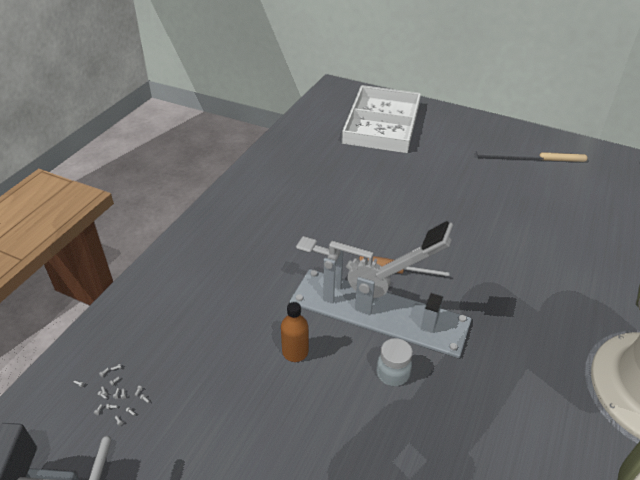

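The scene view shows the pawl pad at about (320,271), the rubber pad at (259,122) and the plate's near corners at (296,333) and (349,313). The side view shows the pawl pad at (307,243), the rubber pad at (437,235) and plate corners at (292,303), (461,355) and (470,320).

Run:
```python
from h import *
import pickle
P=pickle.load(open("P.pkl","rb")); S,D=P["scene"],P["side"]
for n,a in {"scene":[(296,333),(349,313),(229,201)],"side":[(292,303),(461,355),(470,320),(313,271)]}.items():
    for uv in a: print(n,uv,plane(P[n],uv,10).round(1))
pp=tri([ray(S,(320,270.5)),ray(D,(307,243.5))]); sp=tri([ray(S,(259.5,123)),ray(D,(437,235.5))])
for X in(pp,sp): print(X.round(1),proj(S,X).round(1),proj(D,X).round(1))
# bystanders
print("bottle",plane(S,(390,272),5).round(),plane(D,(295,352),5).round())
print("jar lid",plane(S,(331,187),60).round(),plane(D,(397,351),60).round())
print("driver",plane(S,(190,237),8).round(),plane(S,(236,302),15).round(),plane(D,(449,275),8).round())
a=cv2.imread("pics/scene0.png")[90:350,170:430];b=cv2.imread("pics/side0.png")[210:390,270:490]
cv2.imwrite("pics/c0.png",np.hstack([cv2.resize(a,(400,400),interpolation=2),cv2.resize(b,(400,400*180//220),interpolation=2) if 0 else cv2.copyMakeBorder(cv2.resize(b,(400,327),interpolation=2),0,73,0,0,0)]))
```

```text
scene (296, 333) [628.7   9.5  10. ]
scene (349, 313) [625.2  92.9  10. ]
scene (229, 201) [330.6  -5.8  10. ]
side (292, 303) [618.   99.6  10. ]
side (461, 355) [316.   81.3  10. ]
side (470, 320) [322.    1.1  10. ]
side (313, 271) [619.2  11.6  10. ]
[613.   50.1 113.3] [[319.6 270.3]] [[306.7 243.6]]
[400.6  41.9 207. ] [[258.7 122.3]] [[436.3 236.1]]
bottle [575. 187.   5.] [566. 190.   5.]
jar lid [414. 153.  60.] [406. 157.  60.]
driver [389. -89.   8.] [550. -55.  15.] [387. -92.   8.]
```

View pics/c0.png

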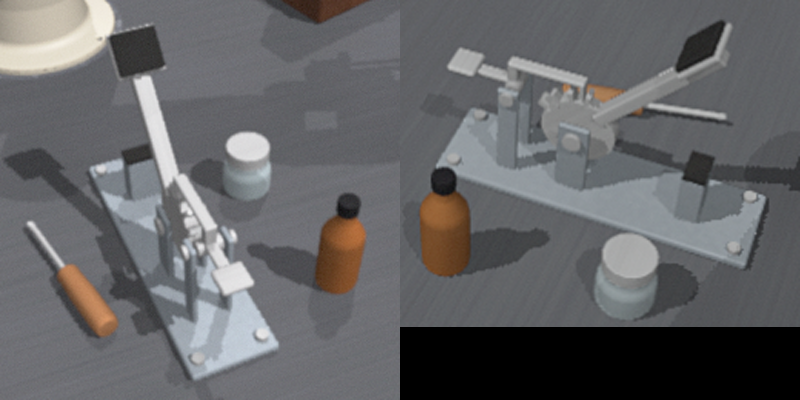

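```bash
cat >> h.py <<'E'
TH=np.radians(182.4); UX=np.array([np.cos(TH),np.sin(TH),0]); UY=np.array([-UX[1],UX[0],0]); O=np.array([498,47.,0])
def prop(x,z,y=0): return O+UX*x+UY*y+np.array([0,0,z])
def go(X,yaw=True):
    """shift (m, tool axes) and turn to bring fingertips centre to X with tool down, jaws along prop y"""
    st=arm.read_state(); W=rot(st["eef_rot"]); y=np.array([0,0,-1.]); z=UY*np.sign(UY@W[:,2]); T=np.c_[np.cross(y,z),y,z]
    t=W.T@(np.array(X)+[0,0,22]-st["tcp_pos"])/1000
    print("t",t.round(4),"r",R.from_matrix(W.T@T).as_rotvec().round(4),"tcp",np.round(st["tcp_pos"],1),"F",np.round(st["contact_force"],1),"z",round(st["t"],2))
E
python3 - <<'E'
from h import *
print(UY, rot(arm.read_state()["eef_rot"]).round(3))
go(prop(-115,238)); go(prop(-115,140)); go(prop(-115,117))
E
```

```text
[ 0.04187565 -0.99912283  0.        ] [[ 0.974 -0.     0.226]
 [-0.226 -0.001  0.974]
 [-0.    -1.    -0.001]]
t [ 5.854e-01  5.000e-04 -3.360e-01] r [ 0.0009 -0.2697 -0.0003] tcp [118.5 511.3 260.3] F [1.4 0.1 1.6] z 0.15
t [ 0.5854  0.0985 -0.3359] r [ 0.0009 -0.2697 -0.0003] tcp [118.5 511.3 260.3] F [1.4 0.1 1.6] z 0.15
t [ 0.5854  0.1215 -0.3359] r [ 0.0009 -0.2697 -0.0003] tcp [118.5 511.3 260.3] F [1.4 0.1 1.6] z 0.15
```

Request:
play_rows(
  rows=[
    {"tx":0.03,"tz":-0.017,"ry":-0.03,"claw":0},
    {"tx":0.06,"tz":-0.034,"ry":-0.06,"claw":0},
    {"tx":0.09,"tz":-0.052,"ry":-0.09,"claw":0},
    {"tx":0.12,"tz":-0.069,"ry":-0.12,"claw":0},
    {"tx":0.15,"tz":-0.086,"ry":-0.15,"claw":0},
    {"tx":0.18,"tz":-0.103,"ry":-0.18,"claw":0},
    {"tx":0.21,"tz":-0.12,"ry":-0.21,"claw":0},
    {"tx":0.24,"tz":-0.138,"ry":-0.24,"claw":0},
    {"tx":0.27,"tz":-0.155,"ry":-0.27,"claw":0},
    {"tx":0.29,"tz":-0.168,"ry":-0.27,"claw":0},
  ],
)

```text
$.rows[0]: bad value
```

```bash
python3 -c "
from h import *
go(prop(-115,238))"
```

```text
t [ 5.854e-01  5.000e-04 -3.360e-01] r [ 0.0009 -0.2697 -0.0003] tcp [118.5 511.3 260.3] F [1.4 0.1 1.6] z 0.15
```

Request:
play_rows(
  rows=[
    {"tx":0.03,"ty":0.0,"tz":-0.017,"rx":0.0,"ry":-0.03,"rz":0.0,"claw":0.0},
  ],
)

```text
t: 0.23
tcp_pos: [141.8, 489.5, 260.3]
eef_rot: [0.704, -0.704, 0.069, -0.068]
contact_force: [0.1, 1.4, 0.2]
grip_width: 0.947
```

```bash
python3 -c "
from h import *
go(prop(-115,238))"
```

```text
t [ 5.466e-01 -5.000e-04 -3.388e-01] r [-0.0003 -0.2358 -0.0012] tcp [141.8 489.5 260.3] F [0.1 1.4 0.2] z 0.23
```

Request:
play_rows(
  rows=[
    {"tx":0.03,"ty":0.0,"tz":-0.019,"rx":0.0,"ry":-0.03,"rz":0.0,"claw":0.0},
    {"tx":0.06,"ty":0.0,"tz":-0.037,"rx":0.0,"ry":-0.06,"rz":0.0,"claw":0.0},
    {"tx":0.09,"ty":0.0,"tz":-0.056,"rx":0.0,"ry":-0.09,"rz":0.0,"claw":0.0},
    {"tx":0.12,"ty":0.0,"tz":-0.074,"rx":0.0,"ry":-0.12,"rz":0.0,"claw":0.0},
    {"tx":0.15,"ty":0.0,"tz":-0.093,"rx":0.0,"ry":-0.15,"rz":0.0,"claw":0.0},
    {"tx":0.18,"ty":0.0,"tz":-0.112,"rx":0.0,"ry":-0.18,"rz":0.0,"claw":0.0},
    {"tx":0.21,"ty":0.0,"tz":-0.13,"rx":0.0,"ry":-0.21,"rz":0.0,"claw":0.0},
    {"tx":0.24,"ty":0.0,"tz":-0.149,"rx":0.0,"ry":-0.236,"rz":0.0,"claw":0.0},
    {"tx":0.27,"ty":0.0,"tz":-0.167,"rx":0.0,"ry":-0.236,"rz":0.0,"claw":0.0},
    {"tx":0.29,"ty":0.0,"tz":-0.18,"rx":0.0,"ry":-0.236,"rz":0.0,"claw":0.0},
  ],
)

```text
t: 1.07
tcp_pos: [394.6, 252.6, 260.6]
eef_rot: [-0.707, 0.707, 0.013, -0.013]
contact_force: [-0.0, 0.6, 0.4]
grip_width: 0.193
```

```bash
python3 -c "
from h import *
go(prop(-115,238))"
```

```text
t [ 0.2108  0.0006 -0.2087] r [ 0.0004 -0.0051 -0.    ] tcp [394.6 252.6 260.6] F [-0.   0.6  0.4] z 1.07
```

Request:
play_rows(
  rows=[
    {"tx":0.026,"ty":0.0,"tz":-0.024,"rx":0.0,"ry":0.0,"rz":0.0,"claw":0.0},
    {"tx":0.052,"ty":0.0,"tz":-0.05,"rx":0.0,"ry":0.0,"rz":0.0,"claw":0.0},
    {"tx":0.078,"ty":0.0,"tz":-0.076,"rx":0.0,"ry":0.0,"rz":0.0,"claw":0.0},
    {"tx":0.104,"ty":0.0,"tz":-0.102,"rx":0.0,"ry":0.0,"rz":0.0,"claw":0.0},
    {"tx":0.13,"ty":0.0,"tz":-0.128,"rx":0.0,"ry":0.0,"rz":0.0,"claw":0.0},
    {"tx":0.156,"ty":0.0,"tz":-0.154,"rx":0.0,"ry":0.0,"rz":0.0,"claw":0.0},
    {"tx":0.18,"ty":0.0,"tz":-0.178,"rx":0.0,"ry":0.0,"rz":0.0,"claw":0.0},
    {"tx":0.2,"ty":0.0,"tz":-0.198,"rx":0.0,"ry":0.0,"rz":0.0,"claw":0.0},
    {"tx":0.2,"ty":0.0,"tz":-0.198,"rx":0.0,"ry":0.0,"rz":0.0,"claw":0.0},
    {"tx":0.2,"ty":0.0,"tz":-0.198,"rx":0.0,"ry":0.0,"rz":0.0,"claw":0.0},
  ],
)

```text
t: 1.9
tcp_pos: [600.6, 63.6, 259.8]
eef_rot: [0.707, -0.707, -0.012, 0.013]
contact_force: [-0.5, -0.0, -0.1]
grip_width: 0.006
```

```bash
python3 -c "
from h import *
go(prop(-115,140))
st=arm.read_state();c=capture('wrist');C=cam(c,st)
print(rot(st['eef_rot']).round(3), st['joint_positions'].round(2))
I=c['color'].copy()
for X in(prop(-115,117),prop(99,206)):
  u=proj(C,X)[0];print(u)
  cv2.circle(I,tuple(int(v) for v in u),4,(0,0,255),1)
cv2.imwrite('pics/w1.png',I)"
```

```text
t [ 0.012   0.0978 -0.0122] r [-0.0003 -0.0054 -0.0015] tcp [600.6  63.6 259.8] F [-0.5 -0.  -0.1] z 1.9
[[ 0.999 -0.001 -0.036]
 [ 0.036  0.     0.999]
 [-0.001 -1.     0.   ]] [-0.09  0.49  1.24  0.    1.41 -1.7 ]
[295.9639685  253.25769917]
[ 274.23031661 -265.70900356]
```

View pics/w1.png

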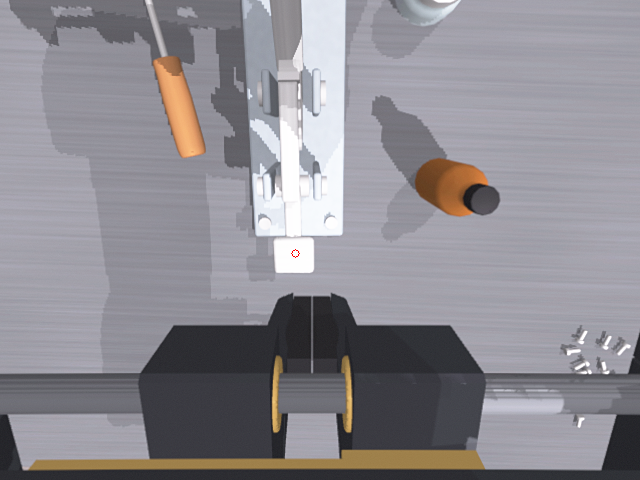

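The predicted pawl pad (296,253) matches the one in the wrist picture, centred at (294,255). I'll descend to just above it.

Request:
play_rows(
  rows=[
    {"tx":0.006,"ty":0.02,"tz":-0.006,"rx":0.0,"ry":0.0,"rz":0.0,"claw":0.0},
    {"tx":0.013,"ty":0.04,"tz":-0.012,"rx":0.0,"ry":0.0,"rz":0.0,"claw":0.0},
    {"tx":0.013,"ty":0.06,"tz":-0.012,"rx":0.0,"ry":0.0,"rz":0.0,"claw":0.0},
    {"tx":0.013,"ty":0.08,"tz":-0.012,"rx":0.0,"ry":0.0,"rz":0.0,"claw":0.0},
    {"tx":0.013,"ty":0.095,"tz":-0.012,"rx":0.0,"ry":0.0,"rz":0.0,"claw":0.0},
    {"tx":0.013,"ty":0.106,"tz":-0.012,"rx":0.0,"ry":0.0,"rz":0.0,"claw":0.0},
    {"tx":0.013,"ty":0.112,"tz":-0.012,"rx":0.0,"ry":0.0,"rz":0.0,"claw":0.0},
    {"tx":0.013,"ty":0.114,"tz":-0.012,"rx":0.0,"ry":0.0,"rz":0.0,"claw":0.0},
  ],
)

```text
t: 2.62
tcp_pos: [613.3, 53.6, 146.3]
eef_rot: [0.707, -0.707, -0.014, 0.014]
contact_force: [0.1, 0.1, 0.0]
grip_width: 0.012
```

Request:
play_rows(
  rows=[
    {"tx":0.0,"ty":0.002,"tz":0.0,"rx":0.0,"ry":0.0,"rz":0.0,"claw":0.0},
    {"tx":0.0,"ty":0.004,"tz":0.0,"rx":0.0,"ry":0.0,"rz":0.0,"claw":0.0},
    {"tx":0.0,"ty":0.006,"tz":0.0,"rx":0.0,"ry":0.0,"rz":0.0,"claw":0.0},
    {"tx":0.0,"ty":0.008,"tz":0.0,"rx":0.0,"ry":0.0,"rz":0.0,"claw":0.0},
    {"tx":0.0,"ty":0.01,"tz":0.0,"rx":0.0,"ry":0.0,"rz":0.0,"claw":0.0},
    {"tx":0.0,"ty":0.012,"tz":0.0,"rx":0.0,"ry":0.0,"rz":0.0,"claw":0.0},
    {"tx":0.0,"ty":0.014,"tz":0.0,"rx":0.0,"ry":0.0,"rz":0.0,"claw":0.0},
    {"tx":0.0,"ty":0.015,"tz":0.0,"rx":0.0,"ry":0.0,"rz":0.0,"claw":0.0},
  ],
)

```text
t: 3.28
tcp_pos: [614.4, 52.9, 132.1]
eef_rot: [-0.707, 0.707, 0.014, -0.013]
contact_force: [4.4, 0.5, 3.5]
grip_width: 0.001
```

Request:
play_rows(
  rows=[
    {"tx":0.0,"ty":0.002,"tz":0.0,"rx":0.0,"ry":0.0,"rz":0.0,"claw":0.0},
    {"tx":0.0,"ty":0.0035,"tz":0.0,"rx":0.0,"ry":0.0,"rz":0.0,"claw":0.0},
    {"tx":0.0,"ty":0.005,"tz":0.0,"rx":0.0,"ry":0.0,"rz":0.0,"claw":0.0},
    {"tx":0.0,"ty":0.005,"tz":0.0,"rx":0.0,"ry":0.0,"rz":0.0,"claw":0.0},
    {"tx":0.0,"ty":0.005,"tz":0.0,"rx":0.0,"ry":0.0,"rz":0.0,"claw":0.0},
  ],
)

```text
t: 3.7
tcp_pos: [613.9, 52.8, 126.6]
eef_rot: [-0.707, 0.707, 0.014, -0.013]
contact_force: [3.8, 0.4, 2.5]
grip_width: 0.006
```

```bash
python3 -c "
from h import *
go(prop(-115,103))
a=capture('scene')['color'][190:340,220:400];b=capture('side')['color'][200:350,270:450]
cv2.imwrite('pics/p1.png',np.hstack([cv2.resize(a,(400,333),interpolation=2),cv2.resize(b,(400,333),interpolation=2)]))"
```

```text
t [-0.001   0.0016 -0.001 ] r [ 0.0001 -0.0037  0.0001] tcp [613.9  52.8 126.6] F [3.8 0.4 2.5] z 3.7
```

View pics/p1.png

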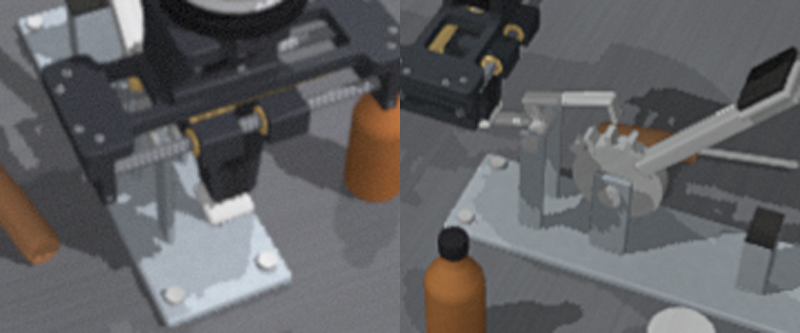

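The picture shows the nose lifted well above the teeth. I'll press 1 mm further for margin, retract, and travel over to the rubber pad.

Request:
play_rows(
  rows=[
    {"tx":0.0,"ty":0.001,"tz":0.0,"rx":0.0,"ry":0.0,"rz":0.0,"claw":0.0},
    {"tx":0.0,"ty":0.001,"tz":0.0,"rx":0.0,"ry":0.0,"rz":0.0,"claw":0.0},
    {"tx":0.0,"ty":0.001,"tz":0.0,"rx":0.0,"ry":0.0,"rz":0.0,"claw":0.0},
    {"tx":0.001,"ty":-0.005,"tz":0.0,"rx":0.0,"ry":0.0,"rz":0.0,"claw":0.0},
    {"tx":0.002,"ty":-0.025,"tz":0.0,"rx":0.0,"ry":0.0,"rz":0.0,"claw":0.0},
    {"tx":0.0,"ty":-0.05,"tz":0.0,"rx":0.0,"ry":0.0,"rz":0.0,"claw":0.0},
    {"tx":0.0,"ty":-0.08,"tz":0.0,"rx":0.0,"ry":0.0,"rz":0.0,"claw":0.0},
    {"tx":0.0,"ty":-0.11,"tz":0.0,"rx":0.0,"ry":0.0,"rz":0.0,"claw":0.0},
    {"tx":-0.01,"ty":-0.135,"tz":0.0,"rx":0.0,"ry":0.0,"rz":0.0,"claw":0.0},
    {"tx":-0.03,"ty":-0.14,"tz":0.0,"rx":0.0,"ry":0.0,"rz":0.0,"claw":0.0},
  ],
)

```text
t: 4.63
tcp_pos: [584.6, 51.7, 270.5]
eef_rot: [-0.707, 0.707, 0.015, -0.012]
contact_force: [0.0, 0.0, 0.5]
grip_width: 0.01
```

```bash
python3 -c "
from h import *
go(prop(90,240))
a=capture('scene')['color'][190:340,220:400];b=capture('side')['color'][200:350,270:450]
cv2.imwrite('pics/p2.png',np.hstack([cv2.resize(a,(400,333),interpolation=2),cv2.resize(b,(400,333),interpolation=2)]))"
```

```text
t [-0.1767  0.0077 -0.0017] r [ 0.0007 -0.0036  0.0042] tcp [584.6  51.7 270.5] F [0.  0.  0.5] z 4.63
```

View pics/p2.png

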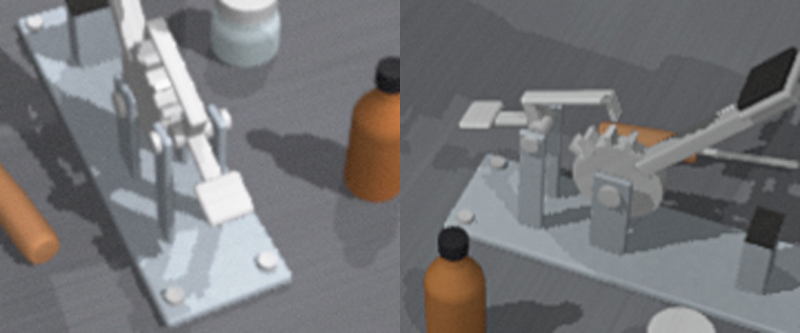

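The pawl stays released with the nose above the teeth; pawl pad at about side (307,251) and scene (321,279) in full-image pixels.

```bash
python3 -c "
from h import *
import pickle
P=pickle.load(open('P.pkl','rb'))
X=tri([ray(P['scene'],(321.2,279)),ray(P['side'],(306.9,251.3))]);print(X)"
```

```text
[613.24698502  51.4518403   95.75190828]
```

Request:
play_rows(
  rows=[
    {"tx":-0.02,"ty":0.0,"tz":0.0,"rx":0.0,"ry":0.0,"rz":0.0,"claw":0.0},
    {"tx":-0.045,"ty":0.0,"tz":0.0,"rx":0.0,"ry":0.0,"rz":0.0,"claw":0.0},
    {"tx":-0.07,"ty":0.0,"tz":0.0,"rx":0.0,"ry":0.0,"rz":0.0,"claw":0.0},
    {"tx":-0.095,"ty":0.0,"tz":0.0,"rx":0.0,"ry":0.0,"rz":0.0,"claw":0.0},
    {"tx":-0.12,"ty":0.0,"tz":0.0,"rx":0.0,"ry":0.0,"rz":0.0,"claw":0.0},
    {"tx":-0.145,"ty":0.0,"tz":-0.001,"rx":0.0,"ry":0.0,"rz":0.0,"claw":0.0},
    {"tx":-0.163,"ty":0.0,"tz":-0.002,"rx":0.0,"ry":0.0,"rz":0.0,"claw":0.0},
    {"tx":-0.173,"ty":0.0,"tz":-0.002,"rx":0.0,"ry":0.0,"rz":0.0,"claw":0.0},
    {"tx":-0.173,"ty":0.0,"tz":-0.002,"rx":0.0,"ry":0.0,"rz":0.0,"claw":0.0},
    {"tx":-0.173,"ty":0.0,"tz":-0.002,"rx":0.0,"ry":0.0,"rz":0.0,"claw":0.0},
  ],
)

```text
t: 5.57
tcp_pos: [411.5, 43.1, 266.6]
eef_rot: [0.707, -0.707, -0.013, 0.014]
contact_force: [-0.2, -0.3, -0.1]
grip_width: 0.002
```

```bash
python3 -c "
from h import *
for v in [0,.1,.2,.3,.4,.5,.6,.7,.8]:
  s=.8-v; x=163*np.cos(s)-20*np.sin(s); z=75+163*np.sin(s)+20*np.cos(s)
  print(v,round(x,1),round(z,1)); go(prop(x-9*min(1,s/.15),z))
print(rot(arm.read_state()['eef_rot']).round(3))"
```

```text
0 99.2 205.9
t [-0.0036  0.0388  0.0002] r [-0.0002 -0.004  -0.0004] tcp [411.5  43.1 266.6] F [-0.2 -0.3 -0.1] z 5.57
0.1 111.8 195.3
t [-0.0162  0.0493  0.0002] r [-0.0002 -0.004  -0.0004] tcp [411.5  43.1 266.6] F [-0.2 -0.3 -0.1] z 5.57
0.2 123.2 183.5
t [-0.0276  0.0611  0.0001] r [-0.0002 -0.004  -0.0004] tcp [411.5  43.1 266.6] F [-0.2 -0.3 -0.1] z 5.57
0.3 133.5 170.7
t [-0.0378  0.074   0.0001] r [-0.0002 -0.004  -0.0004] tcp [411.5  43.1 266.6] F [-0.2 -0.3 -0.1] z 5.57
0.4 142.3 156.9
t [-0.0467  0.0878  0.0001] r [-0.0002 -0.004  -0.0004] tcp [411.5  43.1 266.6] F [-0.2 -0.3 -0.1] z 5.57
0.5 149.8 142.3
t [-0.0542  0.1024  0.    ] r [-0.0002 -0.004  -0.0004] tcp [411.5  43.1 266.6] F [-0.2 -0.3 -0.1] z 5.57
0.6 155.8 127.0
t [-0.0601  0.1177 -0.    ] r [-0.0002 -0.004  -0.0004] tcp [411.5  43.1 266.6] F [-0.2 -0.3 -0.1] z 5.57
0.7 160.2 111.2
t [-0.0675  0.1335 -0.    ] r [-0.0002 -0.004  -0.0004] tcp [411.5  43.1 266.6] F [-0.2 -0.3 -0.1] z 5.57
0.8 163.0 95.0
t [-7.630e-02  1.497e-01 -1.000e-04] r [-0.0002 -0.004  -0.0004] tcp [411.5  43.1 266.6] F [-0.2 -0.3 -0.1] z 5.57
[[ 0.999 -0.    -0.038]
 [ 0.038  0.     0.999]
 [-0.    -1.     0.   ]]
```

Pawl pad dropped about 17 mm, so the pawl is at its stop. Now I'll push the arm along its arc.

Request:
play_rows(
  rows=[
    {"tx":-0.004,"ty":0.015,"tz":0.0,"rx":0.0,"ry":0.0,"rz":0.0,"claw":0.0},
    {"tx":-0.004,"ty":0.028,"tz":0.0,"rx":0.0,"ry":0.0,"rz":0.0,"claw":0.0},
    {"tx":-0.004,"ty":0.035,"tz":0.0,"rx":0.0,"ry":0.0,"rz":0.0,"claw":0.0},
    {"tx":-0.004,"ty":0.039,"tz":0.0,"rx":0.0,"ry":0.0,"rz":0.0,"claw":0.0},
    {"tx":-0.008,"ty":0.042,"tz":0.0,"rx":0.0,"ry":0.0,"rz":0.0,"claw":0.0},
    {"tx":-0.012,"ty":0.0455,"tz":0.0,"rx":0.0,"ry":0.0,"rz":0.0,"claw":0.0},
    {"tx":-0.016,"ty":0.049,"tz":0.0,"rx":0.0,"ry":0.0,"rz":0.0,"claw":0.0},
    {"tx":-0.02,"ty":0.053,"tz":0.0,"rx":0.0,"ry":0.0,"rz":0.0,"claw":0.0},
    {"tx":-0.024,"ty":0.057,"tz":0.0,"rx":0.0,"ry":0.0,"rz":0.0,"claw":0.0},
    {"tx":-0.028,"ty":0.061,"tz":0.0,"rx":0.0,"ry":0.0,"rz":0.0,"claw":0.0},
  ],
)

```text
t: 6.4
tcp_pos: [383.1, 42.0, 205.5]
eef_rot: [-0.707, 0.707, 0.014, -0.013]
contact_force: [4.6, 0.6, 1.6]
grip_width: 0.005
```

```bash
python3 -c "
from h import *
go(prop(123.2-9,183.5))
a=capture('side')['color'][190:350,290:480];
cv2.imwrite('pics/p3.png',cv2.resize(a,(570,480),interpolation=2))"
```

```text
t [0.0008 0.     0.0002] r [ 0.0002 -0.0037  0.0009] tcp [383.1  42.  205.5] F [4.6 0.6 1.6] z 6.4
```

View pics/p3.png

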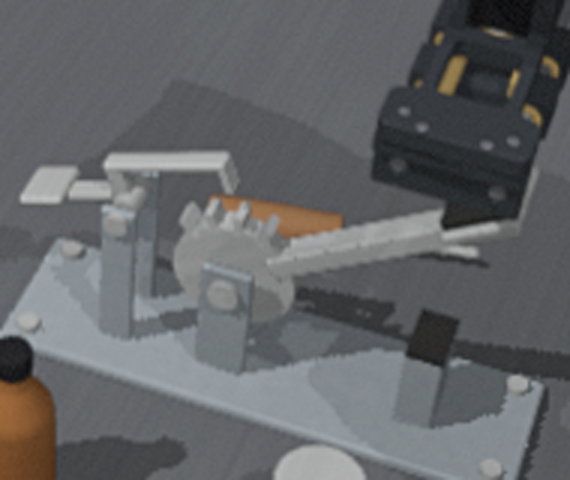

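The arm has started down, with the nose clear of the teeth and the tip on the rubber pad. Continuing.

Request:
play_rows(
  rows=[
    {"tx":-0.0035,"ty":0.0045,"tz":0.0,"rx":0.0,"ry":0.0,"rz":0.0,"claw":0.0},
    {"tx":-0.007,"ty":0.009,"tz":0.0,"rx":0.0,"ry":0.0,"rz":0.0,"claw":0.0},
    {"tx":-0.0105,"ty":0.0135,"tz":0.0,"rx":0.0,"ry":0.0,"rz":0.0,"claw":0.0},
    {"tx":-0.0135,"ty":0.018,"tz":0.0,"rx":0.0,"ry":0.0,"rz":0.0,"claw":0.0},
    {"tx":-0.0165,"ty":0.0225,"tz":0.0,"rx":0.0,"ry":0.0,"rz":0.0,"claw":0.0},
    {"tx":-0.019,"ty":0.027,"tz":0.0,"rx":0.0,"ry":0.0,"rz":0.0,"claw":0.0},
    {"tx":-0.0215,"ty":0.0315,"tz":0.0,"rx":0.0,"ry":0.0,"rz":0.0,"claw":0.0},
    {"tx":-0.024,"ty":0.0365,"tz":0.0,"rx":0.0,"ry":0.0,"rz":0.0,"claw":0.0},
    {"tx":-0.0265,"ty":0.0415,"tz":0.0,"rx":0.0,"ry":0.0,"rz":0.0,"claw":0.0},
    {"tx":-0.0285,"ty":0.0465,"tz":0.0,"rx":0.0,"ry":0.0,"rz":0.0,"claw":0.0},
  ],
)

```text
t: 7.28
tcp_pos: [354.3, 41.0, 158.7]
eef_rot: [-0.707, 0.707, 0.014, -0.014]
contact_force: [3.3, -1.8, 3.0]
grip_width: 0.007
```

Request:
play_rows(
  rows=[
    {"tx":-0.002,"ty":0.005,"tz":0.0,"rx":0.0,"ry":0.0,"rz":0.0,"claw":0.0},
    {"tx":-0.004,"ty":0.01,"tz":0.0,"rx":0.0,"ry":0.0,"rz":0.0,"claw":0.0},
    {"tx":-0.006,"ty":0.015,"tz":0.0,"rx":0.0,"ry":0.0,"rz":0.0,"claw":0.0},
    {"tx":-0.0075,"ty":0.02,"tz":0.0,"rx":0.0,"ry":0.0,"rz":0.0,"claw":0.0},
    {"tx":-0.009,"ty":0.025,"tz":0.0,"rx":0.0,"ry":0.0,"rz":0.0,"claw":0.0},
    {"tx":-0.01,"ty":0.029,"tz":0.0,"rx":0.0,"ry":0.0,"rz":0.0,"claw":0.0},
    {"tx":-0.011,"ty":0.033,"tz":0.0,"rx":0.0,"ry":0.0,"rz":0.0,"claw":0.0},
    {"tx":-0.012,"ty":0.036,"tz":0.0,"rx":0.0,"ry":0.0,"rz":0.0,"claw":0.0},
  ],
)

```text
t: 7.95
tcp_pos: [342.4, 40.6, 122.8]
eef_rot: [0.707, -0.707, -0.013, 0.014]
contact_force: [3.8, 0.1, 3.7]
grip_width: 0.005
```

```bash
python3 -c "
from h import *
go(prop(163,95))"
```

```text
t [-0.0072  0.0058 -0.0001] r [-0.0002 -0.0038 -0.0004] tcp [342.4  40.6 122.8] F [3.8 0.1 3.7] z 7.95
```

Request:
play_rows(
  rows=[
    {"tx":0.0,"ty":0.0015,"tz":0.0,"rx":0.0,"ry":0.0,"rz":0.0,"claw":0.0},
    {"tx":0.0,"ty":0.003,"tz":0.0,"rx":0.0,"ry":0.0,"rz":0.0,"claw":0.0},
    {"tx":0.0,"ty":0.0045,"tz":0.0,"rx":0.0,"ry":0.0,"rz":0.0,"claw":0.0},
    {"tx":0.0,"ty":0.0055,"tz":0.0,"rx":0.0,"ry":0.0,"rz":0.0,"claw":0.0},
    {"tx":0.0,"ty":0.0055,"tz":0.0,"rx":0.0,"ry":0.0,"rz":0.0,"claw":0.0},
  ],
)

```text
t: 8.37
tcp_pos: [341.8, 40.7, 117.4]
eef_rot: [0.707, -0.707, -0.013, 0.014]
contact_force: [-0.1, 0.6, 1.1]
grip_width: 0.003
```

Request:
play_rows(
  rows=[
    {"tx":0.0,"ty":0.0005,"tz":0.0,"rx":0.0,"ry":0.0,"rz":0.0,"claw":0.0},
    {"tx":0.0,"ty":0.001,"tz":0.0,"rx":0.0,"ry":0.0,"rz":0.0,"claw":0.0},
    {"tx":0.0,"ty":0.001,"tz":0.0,"rx":0.0,"ry":0.0,"rz":0.0,"claw":0.0},
  ],
)

```text
t: 8.62
tcp_pos: [342.0, 40.7, 117.1]
eef_rot: [0.707, -0.707, -0.013, 0.014]
contact_force: [-7.1, -0.7, 18.5]
grip_width: 0.005
```

Force jumped to 18 N at tip height 95 mm, so the arm is on its rest. I'll hold briefly, then lift off.

Request:
play_rows(
  rows=[
    {"tx":0.0,"ty":0.0,"tz":0.0,"rx":0.0,"ry":0.0,"rz":0.0,"claw":0.0},
    {"tx":0.0,"ty":0.0,"tz":0.0,"rx":0.0,"ry":0.0,"rz":0.0,"claw":0.0},
    {"tx":0.0,"ty":-0.005,"tz":0.0,"rx":0.0,"ry":0.0,"rz":0.0,"claw":0.0},
    {"tx":0.0,"ty":-0.02,"tz":0.0,"rx":0.0,"ry":0.0,"rz":0.0,"claw":0.0},
    {"tx":0.0,"ty":-0.05,"tz":0.0,"rx":0.0,"ry":0.0,"rz":0.0,"claw":0.0},
    {"tx":0.0,"ty":-0.08,"tz":0.0,"rx":0.0,"ry":0.0,"rz":0.0,"claw":0.0},
    {"tx":0.0,"ty":-0.11,"tz":0.0,"rx":0.0,"ry":0.0,"rz":0.0,"claw":0.0},
    {"tx":0.0,"ty":-0.13,"tz":0.0,"rx":0.0,"ry":0.0,"rz":0.0,"claw":0.0},
    {"tx":0.0,"ty":-0.13,"tz":0.0,"rx":0.0,"ry":0.0,"rz":0.0,"claw":0.0},
    {"tx":0.0,"ty":-0.13,"tz":0.0,"rx":0.0,"ry":0.0,"rz":0.0,"claw":0.0},
  ],
)

```text
t: 9.45
tcp_pos: [342.6, 40.6, 246.7]
eef_rot: [-0.707, 0.707, 0.014, -0.013]
contact_force: [0.8, 0.3, -0.9]
grip_width: 0.003
```

```bash
python3 -c "
from h import *
go(prop(163,95))
a=capture('scene')['color'][170:350,160:420];b=capture('side')['color'][210:390,260:500]
cv2.imwrite('pics/p4.png',np.hstack([cv2.resize(a,None,fx=1.6,fy=1.6,interpolation=2),cv2.resize(b,None,fx=1.6,fy=1.6,interpolation=2)]))"
```

```text
t [-7.600e-03  1.297e-01 -1.000e-04] r [ 0.0002 -0.0037  0.0012] tcp [342.6  40.6 246.7] F [ 0.8  0.3 -0.9] z 9.45
```

View pics/p4.png

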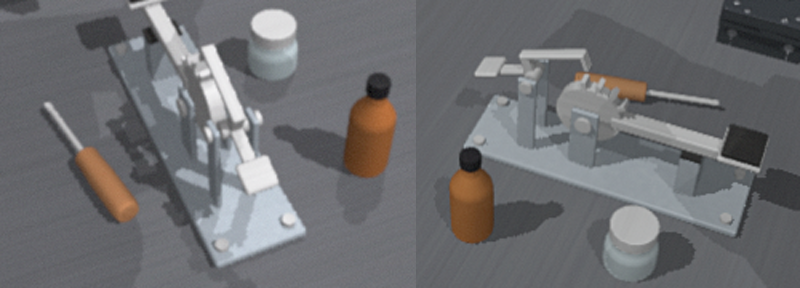

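The arm lies on its rest, the pawl is released, and the bottle, jar and screwdriver are where they were. Handing in.

```bash
python3 -c "
from h import *
print(ticket.hand_in())"
```

```text
the job is handed in; nothing more can be done
None
```

The prop is folded away and the job is handed in; the hand-in reports no verdict, so what follows is from my own checks.

- **Pawl:** I pressed the thumb pad down with the closed fingertips. Its pad ended about 17 mm lower, measured across two camera views, which puts the pawl near its stop at 0.35 rad. The last picture still shows the nose clear of the teeth.
- **Arm:** I pushed the rubber pad down along its arc with about 4–5 N. It met its rest with the fingertips at 95 mm, the expected level height, and the force rose to about 18 N. I held it there briefly before lifting off.
- **At the end:** The gripper was about 130 mm above the pad with no contact force. In the last picture the arm lies on its rest. The bottle, jar and screwdriver look unmoved, though I judged that by eye and did not measure it.

The job took about 9.5 s of robot time. The one failed call was the first move, which was refused because its rows left out some fields. No checks disagreed.

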